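# Set up the inspection magnifier

### The job

Set this inspection station up for checking the turned part: wind the crank clockwise to raise the lift until its red pointer is level with the red collar on the gauge rod, and swing the stiff magnifier arm by pushing its black handle until the lens is centred above the copper band in the middle of the part, where it must stay. The part must stay lying in its cradle, and everything else on the bench stays where it is.

Things in the scene. Friction and masses are not known exactly. Their poses are not given: they have to be found in the camera images.
- pivot (a point): vertical hinge axis of the magnifier arm, on top of its fixed steel post (22 mm thick, on a round foot of radius 60 mm) behind the lift; this point is at the height of the arm's middle, 245 mm above the bench. The hinge housing (radius 18 mm) reaches 266 mm high
- boom (a joint): angle of the stiff magnifier arm about its post, rad; 0 = arm straight towards the robot side of the station (the station's -x), growing as the lens swings to the robot's left (+y, clockwise from above). Friction holds it wherever it is left; pushing sideways on the handle takes about 3 N. Range -1.0 to 1.3; starts at 0.6 to 0.9, the target is between about -0.17 and 0.17
- lens (a point): centre of the magnifier lens: clear glass in a level white ring of outer radius 56 mm, 20 mm thick, 238 mm from the hinge axis, always 245 mm above the bench; centre at mid-thickness. The lens passes over the part with room to spare. The part's middle lies within 3 mm of the circle on which this point swings
- handle (a point): black round handle rod, 16 mm thick and 62 mm long, level, pointing outward from the lens ring away from the hinge; this point is the middle of its length on its axis, 323 mm from the hinge axis and 85 mm beyond the lens centre, 245 mm above the bench. It is pushed sideways; nothing stands below it within 45 mm along its way
- part_middle (a point): turned aluminium part lying along the lift's y axis in a V cradle, loose: body 40 mm thick, two flanges 52 mm in diameter, 112 mm long over all; this point is on its axis at its middle, where a copper band 6 mm wide runs round it; 134 mm above the bench before the lift is raised
- cradle (a point): where the part's middle lies when it rests properly in the V cradle; rides with the lift table
- pointer (a point): tip of the small red pointer on the left (+y) edge of the lift table (pointer 3 mm thick, at its mid-thickness); rises with the lift
- mark (a point): centre of the red collar (26 mm wide, 5 mm high) clamped on the upright steel gauge rod just left of the lift table; the collar does not move. The rod's top is 175 mm above the bench. The pointer starts 12 to 26 mm lower than this
- lift (a joint): height by which the lift is raised, m, 0 at the start, up to 0.036; the screw holds it where it is left
- crank (a joint): crank angle, rad, 0 at the start, growing clockwise seen from above; one full turn (6.283) raises the lift 10 mm
- crank_axis (a point): point on the vertical axis of the crank, on the blue gearbox at the right (-y) end of the lift stage, 180 mm from the lift's centre; at 120 mm above the bench, level with the middle of the crank grip
- crank_grip (a point): middle of the upright black crank grip, a cylinder 18 mm thick and 50 mm high (95 to 145 mm above the bench) that spins freely on the crank arm, 45 mm from the crank axis; pinch it from above and lead it round a level circle without turning the hand, about 2.5 N; keep within about 1 mm of the circle (short steps), as straight cuts across it drag the grip out of the fingers. The arm's top is 94 mm above the bench
- spare: bystander: spare turned aluminium part standing on end, 50 mm wide, 70 mm high; origin under its centre
- screwdriver: bystander: screwdriver with red handle lying behind the lift
- gauge_box: bystander: closed dark wooden box 90 x 60 x 30 mm; origin under its centre
- caliper: bystander: steel caliper lying flat, 220 mm long, at the left
- oil: bystander: yellow oil bottle, 60 mm wide, 160 mm high, at the left; origin under its centre
- wrench: bystander: steel wrench lying flat at the right
- mug: bystander: white mug, 76 mm wide, 90 mm high, at the right; origin under its centre
Mind the look-alikes: they are no part of the job. What is shaped like the part that bears part_middle but blue, green or pink is not meant.

How it is judged:
By the outcome, as a careful person would: the job done as asked, in the order asked, and still so for the second after the job is handed in, with the robot touching nothing.
It also fails if it takes over 67 s, if anything falls off the work surface, if the arm or the gripper's body presses on something with over 40 N, if the wrist force passes 120 N, or if a joint passes its speed limit or range.

### The arm

A 7-joint arm with a two-finger parallel gripper is mounted at the origin on the work surface. World frame = base frame: x ahead of the robot, y to its left, z up, the work surface at z = 0. Lengths are in m, angles in rad, forces in N, time in s.
With the tool pointing down it reaches from about 0.4 to 0.85 m from the base axis. Payload 4.5 kg.
Tool frame: the origin (TCP) lies between the finger pads; the fingertips stand 14 mm ahead of it and the grasp point (between the pads) lies 5 mm behind it; x points along the fingers, z is the direction in which the jaws open and shut, and the axes are right-handed (so a half turn about x gives the same grasp; the last joint's range is limited). The gripper opens to 88 mm and grips with 3 to 60 N. Pads are 18 mm wide; open, the fingers measure 123 mm over their backs; the gripper's body (75 mm by 187 mm) begins 45 mm behind the grasp point.
Start: joints at [-1.203, 0.689, -0.195, 1.565, 0.157, 0.902, -0.215], TCP at [0.205, 0.591, 0.253] pointing down, gripper open.
Joint ranges: [-3.01, 3.01], [-0.46, 2.08], [-1.47, 1.51], [0.13, 2.56], [-1, 4.14], [0.04, 2.09], [-2.66, 2.66]. Speed limits (rad/s): [2.57, 2.57, 3.14, 3.14, 3.14, 3.14, 3.14].

### API

Orientations are given as a unit quaternion [x, y, z, w].
In Python, from plant import r, cams gives the robot as it stands.
- The arm moves only by the tool apply_moves, never from a script. Its arguments are lists of equal length, an entry for each row: "travel": the shift along the world's x, y, z in cm, a list of three; "roll": the turn about the world's z in degrees; "gripper": the finger opening in cm, from 0 to 8.81. In form: {"travel": [[x, y, z], ...], "roll": [roll, ...], "gripper": [gripper, ...]}. A call has exactly 8 rows; each row is the pose to reach, as a shift and turn from the pose commanded when the call began; what a row does not reach only later rows make up. A row lasts 1/12 s, in which the tool goes at most 41.7 mm and 7.16 degrees, less where a joint would pass 70% of its speed; a pose out of reach is approached as far as the arm can. A call with a gripper value outside its range is refused whole. The fingers move at their own pace and stop on an object; "newtons" is the grip in N (left out, the last holds). Time passes only in rows, so rows that repeat a pose let the fingers close, or fill a call up. It gives the time, the measured TCP pose, the force and the opening at its end, in the units of the state.
- r.get_state(): the state, without advancing time (a new reading comes with each control period).
- cams.snapshot(name): name is "scene" or "top" or "wrist"; returns a dict with "image" (384x512x3 uint8, red, green, blue), "fx", "fy", "cx", "cy" (pixels), "R" (3x3) and "t" (3): a world point X has camera coordinates R X + t. Camera axes: x right, y down, z forward; pixel columns grow to the right and rows downward; lengths in m; the calibration is good to about 2 mm. A picture is of the moment at which its call begins. There is no depth.
- r.finish_job(): hands the job in, once; it reports no verdict.
The state is a dict: "clock": time; "q": joint angles; "qd": joint speeds; "joint_torque": joint torques, N m; "tool_pos": TCP position; "eef_rot": TCP orientation; "contact_force": force on the tool from outside, world axes, zero at the start; "moment": the same for the moment, N m; "opening": opening from 0.0 (shut) to 1.0 (fully open).
Only numpy, scipy, OpenCV 4.12 (cv2) and the standard library are available. Lean on these libraries where they do the work, as an engineer would, in place of code of your own. Each camera call takes 0.05 s, during which the arm holds its last target. There are 200 camera calls.

## Working session

There is one attempt and no reset: what is moved stays moved. The work goes in short steps, Python scripts to look and compute and a tool call to move; the robot and the scene stay as the last step left them, time stands still between calls to the robot, and variables do not carry over. Pictures are saved under pics/ and viewed, about 8 in all and at most 12, crops included, and the job is handed in when it is done.

Besides the shell and the picture viewer there is one more tool, called as name([rows], argument=value, ...), one row to a line, values as JSON. apply_moves: Moves the arm, as the interface text tells. Its arguments: {"type":"object","properties":{"travel":{"type":"array","items":{"type":"array","items":{"type":"number"}}},"roll":{"type":"array","items":{"type":"number"}},"gripper":{"type":"array","items":{"type":"number"}},"newtons":{"type":"number"}},"required":["travel","roll","gripper"]}

```bash
mkdir -p pics
cat > h.py <<'E'
import numpy as np, cv2, json
from plant import r, cams
def snap(n,f):
    s=cams.snapshot(n); cv2.imwrite(f'pics/{f}.png',cv2.cvtColor(s['image'],cv2.COLOR_RGB2BGR))
    np.savez(f'pics/{f}.npz',**{k:np.array(s[k]) for k in s}); return s
def load(f): return dict(np.load(f'pics/{f}.npz'))
def onz(s,u,v,z):
    R,t=s['R'],s['t']; c=-R.T@t; d=R.T@np.array([(u-s['cx'])/s['fx'],(v-s['cy'])/s['fy'],1]); return c+d*(z-c[2])/d[2]
def proj(s,X):
    p=s['R']@np.array(X)+s['t']; return np.array([s['fx']*p[0]/p[2]+s['cx'],s['fy']*p[1]/p[2]+s['cy']])
def crop(f,o,u0,v0,u1,v1,k):
    im=cv2.imread(f'pics/{f}.png')[v0:v1,u0:u1]; cv2.imwrite(f'pics/{o}.png',cv2.resize(im,None,fx=k,fy=k,interpolation=cv2.INTER_CUBIC))
E
python3 - <<'E'
from h import *
a=snap('top','top0'); b=snap('scene','scene0')
A=cv2.imread('pics/top0.png');B=cv2.imread('pics/scene0.png')
cv2.imwrite('pics/both.png',np.vstack([A,B])[:, :] if 0 else cv2.resize(A,(784,588)))
cv2.imwrite('pics/sc.png',cv2.resize(B,(784,588)))
for s in(a,b): print(s['fx'],s['cx'],s['cy'],-s['R'].T@s['t'],s['R'].round(2).tolist())
print(r.get_state())
E
```

```text
460.5450238102447 259.2454272149812 191.7528217524195 [ 0.33514801 -0.00446614  1.36647675] [[-0.01, -1.0, 0.01], [-0.98, 0.0, -0.17], [0.17, -0.01, -0.98]]
474.62170221112467 252.0560089571431 190.43590820735832 [ 1.45324168 -0.83243441  1.23958504] [[0.67, 0.75, 0.01], [0.49, -0.43, -0.76], [-0.56, 0.51, -0.65]]
{'clock': 0.1, 'q': array([-1.20323456,  0.6898991 , -0.19451353,  1.56622182,  0.15729339,
        0.90251538, -0.21509575]), 'qd': array([ 6.26184425e-04, -2.72945710e-03,  6.64534116e-04, -2.39129155e-03,
        5.27849002e-04,  9.96060211e-04,  3.62709450e-05]), 'joint_torque': array([-3.47098714e-03, -5.28497493e+01, -1.27184920e+00, -1.53837347e+01,
       -5.26088127e-02,  1.89352191e-03,  5.44931891e-05]), 'tool_pos': array([0.20461435, 0.58998363, 0.25199554]), 'eef_rot': array([-0.41039307,  0.57654341,  0.4096468 ,  0.57564288]), 'contact_force': array([-0.25558377,  1.1589249 , -0.40961148]), 'moment': array([ 0.02716143,  0.01399179, -0.03333611]), 'opening': 0.9986504369482728}
```

View pics/both.png

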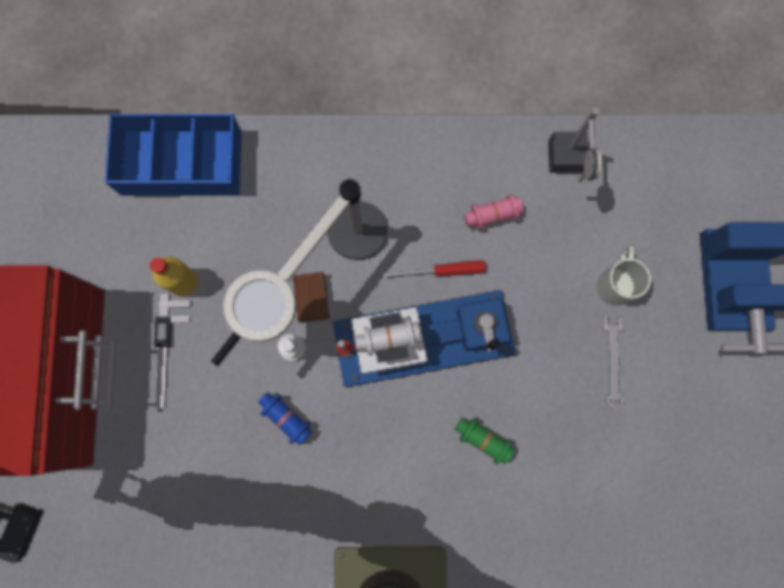

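View pics/sc.png

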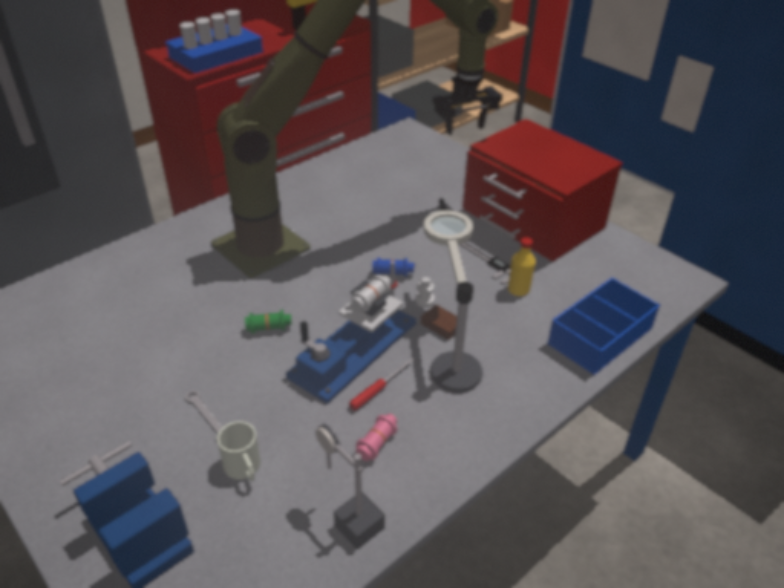

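The aluminium part with the copper band lies in the cradle at view pixel (388,338) of the top picture. The blue (285,418), green (485,440) and pink (495,212) parts are look-alikes. The crank arm is at about (487,322)→(491,345), the lens at (260,305), the handle at (227,349) and the hinge at (349,188). Next I'll enlarge the station to confirm.

Run:
```python
from h import *
crop('top0','c1',125,110,345,260,3.6)
```

```text
(no output)
```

View pics/c1.png

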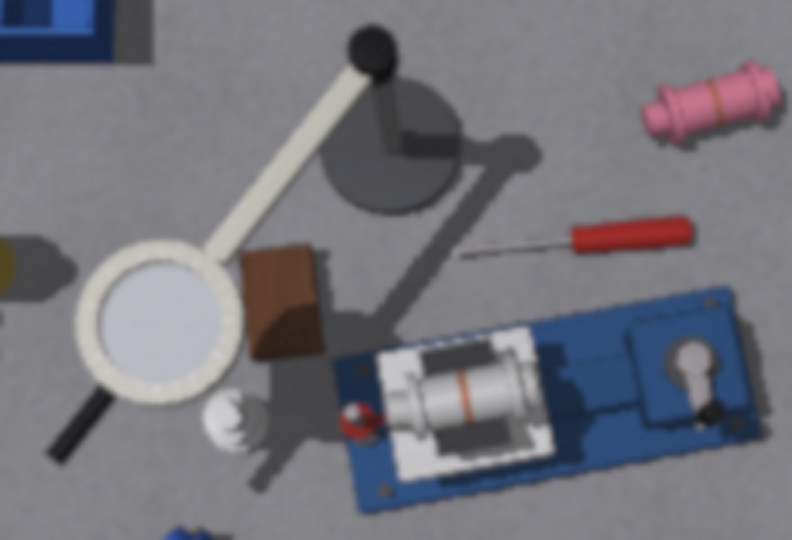

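Run:
```python
from h import *
s=load('top0'); P=lambda u,v,z: onz(s,125+u/3.6,110+v/3.6,z).round(4)
hinge=P(373,50,.266);lens=P(160,321,.255);hend=P(57,458,.245)
part=P(463,394,.154);hub=P(692,358,.094);grip=P(712,409,.145)
foot=P(391,145,.01)
for n in 'hinge lens hend part hub grip foot'.split(): print(n,eval(n))
d=lambda a,b:np.hypot(*(a-b)[:2])
print(d(hinge,lens),d(hinge,part),d(part,hub),d(hub,grip))
c=[P(380,353,.1),P(532,327,.1),P(554,455,.1),P(398,482,.1)]
print(np.array(c), [P(*a,.03) for a in[(333,358),(731,287),(763,438),(362,512)]])
e=hub-part; print('yaw of -y axis',np.degrees(np.arctan2(e[1],e[0]))+90)
l=lens-hinge; print(np.degrees(np.arctan2(l[1],l[0])))
st=r.get_state(); from scipy.spatial.transform import Rotation as Ro
print(Ro.from_quat(st['eef_rot']).as_matrix().round(3))
```

```text
hinge [0.7026 0.061  0.266 ]
lens [0.515  0.2047 0.255 ]
hend [0.4234 0.2732 0.245 ]
part [ 4.762e-01 -1.000e-04  1.540e-01]
hub [ 0.5104 -0.1775  0.094 ]
grip [ 0.4653 -0.1843  0.145 ]
foot [0.7044 0.0605 0.01  ]
0.23631218758244357 0.234499829424245 0.18066654366539478 0.04560975772792482
[[ 0.5144  0.0639  0.1   ]
 [ 0.5343 -0.0534  0.1   ]
 [ 0.4354 -0.0692  0.1   ]
 [ 0.4154  0.0497  0.1   ]] [array([0.5204, 0.1059, 0.03  ]), array([ 0.5779, -0.2198,  0.03  ]), array([ 0.4539, -0.2418,  0.03  ]), array([0.3961, 0.0813, 0.03  ])]
yaw of -y axis 10.911878751368363
142.54819315908475
[[-0.    -0.945  0.328]
 [-0.002  0.328  0.945]
 [-1.    -0.    -0.002]]
```

apply_moves([
  [1,-2,3],
  [3,-5,5],
  [6,-8,7],
  [9,-12,8],
  [12,-15,9],
  [14,-19,10],
  [16,-22.5,10],
  [18,-26,10],
], roll=[-7,-14,-21,-28,-35,-42,-49,-55], gripper=[5,5,5,5,5,5,5,5], newtons=30)

```text
clock: 0.77
tool_pos: [0.3773, 0.3435, 0.353]
eef_rot: [-0.095, 0.7, 0.096, 0.701]
contact_force: [0.2, 0.3, 0.2]
opening: 0.57
```

apply_moves([
  [2,-4,0],
  [4,-7.5,0],
  [6,-11,0],
  [7,-15,0],
  [8,-19,0],
  [8,-23,0],
  [8,-27,0],
  [8,-31,0],
], roll=[-6,-6,-6,-6,-6,-6,-6,-6], gripper=[5,5,5,5,5,5,5,5])

```text
clock: 1.43
tool_pos: [0.4558, 0.0332, 0.3521]
eef_rot: [-0.061, 0.705, 0.061, 0.704]
contact_force: [1.9, -0.4, 0.8]
opening: 0.568
```

Run:
```python
from h import *
from scipy.spatial.transform import Rotation as Ro
w=snap('wrist','w1'); st=r.get_state(); print(st['tool_pos'],Ro.from_quat(st['eef_rot']).as_matrix()[:,2],st['contact_force'],st['q'])
print(-w['R'].T@w['t'],w['R'].round(2).tolist(),proj(w,[.465,-.184,.145]),proj(w,[.51,-.178,.094]))
crop('w1','w1b',0,0,512,384,1.5)
```

```text
[0.45532455 0.02321128 0.35241225] [ 0.98731929  0.15873612 -0.00186316] [-0.09058041 -5.9400182  -0.69994608] [-0.26931532  0.3361915   0.15837052  1.91546825 -0.05851733  0.89628475
  0.07639068]
[0.44314167 0.11437019 0.48423599] [[0.99, 0.17, -0.0], [0.16, -0.94, 0.31], [0.05, -0.31, -0.95]] [239.57396182 311.43127861] [269.43340383 290.03134882]
```

View pics/w1b.png

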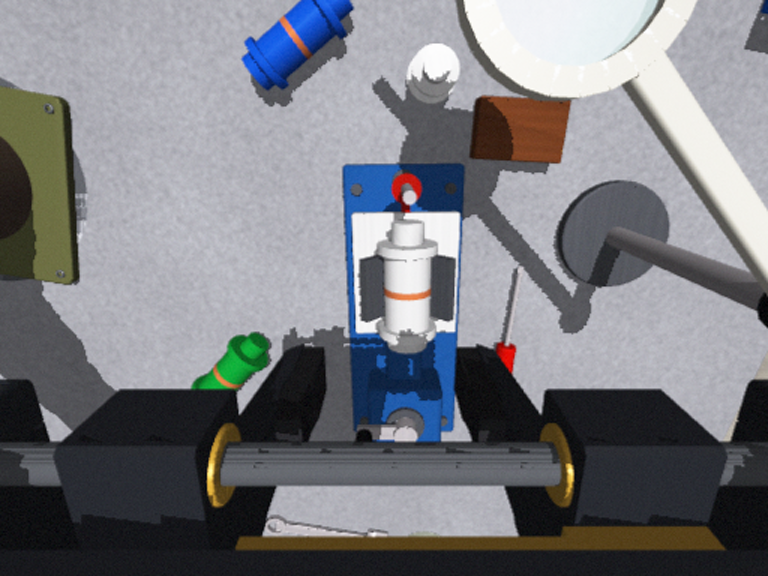

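apply_moves([
  [0,0,0],
  [-2,1,-3],
  [-3.5,2,-6],
  [-5,4,-9],
  [-5.5,4,-12],
  [-5.5,4,-13],
  [-5.5,4,-13],
  [-5.5,4,-13],
], roll=[7,14,21,28,35,42,49,56], gripper=[5,5,5,5,5,5,5,5])

```text
clock: 2.15
tool_pos: [0.4005, 0.0753, 0.2213]
eef_rot: [-0.386, 0.593, 0.387, 0.591]
contact_force: [0.2, -0.7, -0.4]
opening: 0.567
```

apply_moves([
  [0,0,0],
  [0,0,0],
  [0,0,0],
  [0,0,0],
  [0,0,0],
  [0,0,0],
  [0,0,0],
  [0,0,0],
], roll=[7,14,21,28,28,28,28,28], gripper=[5,5,5,5,5,5,5,5])

```text
clock: 2.82
tool_pos: [0.4014, 0.0752, 0.2223]
eef_rot: [0.516, -0.483, -0.516, -0.483]
contact_force: [-0.4, 0.4, -0.2]
opening: 0.569
```

Run:
```python
from h import *
w=snap('wrist','w2'); st=r.get_state(); print(st['tool_pos'],w['fx'],-w['R'].T@w['t'],w['R'][2])
p=proj(w,[.462,.085,.125]);print(p)
u,v=[int(x) for x in p]; u0=max(0,u-65);v0=max(0,v-60)
print(u0,v0); crop('w2','w2c',u0,v0,min(512,u0+130),min(384,v0+100),6)
```

```text
[0.40137736 0.07517433 0.22234846] 283.5670634782293 [0.32131722 0.07083493 0.3544461 ] [ 0.31185558  0.02089251 -0.94989978]
[264.95230186 258.34661036]
199 198
```

View pics/w2c.png

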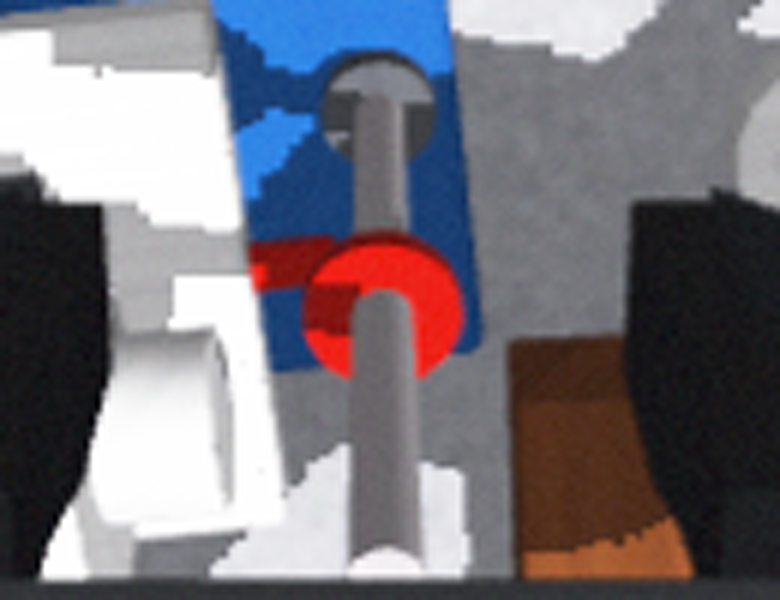

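```bash
cat >> h.py <<'E'
from scipy.optimize import least_squares
ya=np.radians(10.0); SY=np.array([-np.sin(ya),np.cos(ya),0]); SX=np.array([np.cos(ya),np.sin(ya),0])
E
python3 - <<'E'
from h import *
w=load('w2'); C=lambda u,v:(199+u/6,198+v/6)
rod=onz(w,*C(385,560),.175); print('rod',rod, 'station', (rod-[.476,0,.175])@SX,(rod-[.476,0,.175])@SY)
for z in (.03,.1,.12,.13,.135,.14,.145,.15,.155): 
    print(z,((proj(w,[rod[0],rod[1],z])-[199,198])*6).round(0), end=' ')
print()
for z in np.arange(.095,.14,.005):
  print(round(z,3),[((proj(w,np.array([rod[0],rod[1],z])-SY*d)-[199,198])*6).round(0).tolist() for d in(.010,.02)])
# collar rim widths
E
```

```text
rod [0.45978232 0.08261017 0.175     ] station -0.0016261872092068262 0.08417130386077869
0.03 [377. 104.] 0.1 [380. 269.] 0.12 [381. 332.] 0.13 [382. 366.] 0.135 [382. 384.] 0.14 [382. 403.] 0.145 [383. 423.] 0.15 [383. 444.] 0.155 [383. 465.] 
0.095 [[321.0, 261.0], [263.0, 266.0]]
0.1 [[321.0, 275.0], [261.0, 281.0]]
0.105 [[320.0, 290.0], [260.0, 296.0]]
0.11 [[319.0, 305.0], [258.0, 311.0]]
0.115 [[318.0, 321.0], [256.0, 327.0]]
0.12 [[317.0, 338.0], [254.0, 344.0]]
0.125 [[317.0, 355.0], [252.0, 361.0]]
0.13 [[316.0, 372.0], [250.0, 379.0]]
0.135 [[315.0, 391.0], [248.0, 397.0]]
0.14 [[314.0, 410.0], [246.0, 416.0]]
```

apply_moves([
  [0,0,4],
  [2,-3,7],
  [4,-6,8],
  [6,-10,8],
  [6.5,-14,8],
  [6.5,-17,8],
  [6.5,-17,8],
  [6.5,-17,8],
], roll=[-7,-14,-21,-28,-35,-42,-49,-56], gripper=[5,5,5,5,5,5,5,5])

```text
clock: 3.53
tool_pos: [0.4661, -0.0976, 0.3023]
eef_rot: [-0.225, 0.67, 0.225, 0.67]
contact_force: [-1.3, 1.0, -0.1]
opening: 0.566
```

apply_moves([
  [0,0,0],
  [0,0,0],
  [0,0,0],
  [0,0,0],
  [0,0,0],
  [0,0,0],
  [0,0,0],
  [0,0,0],
], roll=[-7,-14,-21,-28,-28,-28,-28,-28], gripper=[5,5,5,5,5,5,5,5])

```text
clock: 4.2
tool_pos: [0.4663, -0.0948, 0.3023]
eef_rot: [-0.061, 0.704, 0.062, 0.704]
contact_force: [-0.0, 0.3, 0.1]
opening: 0.569
```

Run:
```python
from h import *
from scipy.spatial.transform import Rotation as Ro
w=snap('wrist','w3'); st=r.get_state(); print(st['tool_pos'],Ro.from_quat(st['eef_rot']).as_matrix()[:,2])
for p in ([.465,-.184,.145],[.465,-.184,.095],[.509,-.1775,.094]): print(proj(w,p))
crop('w3','w3b',170,180,340,300,4.5)
```

```text
[ 0.46634576 -0.09489723  0.3023646 ] [9.84949230e-01 1.72843858e-01 1.20314556e-04]
[244.04390086 251.99049128]
[246.03690088 232.44810258]
[279.54079448 232.96181292]
```

View pics/w3b.png

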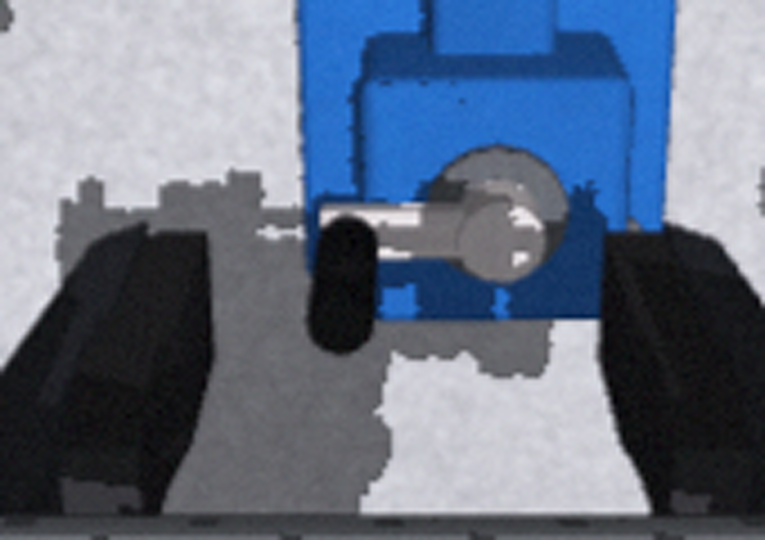

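Run:
```python
from h import *
w=load('w3'); P=lambda u,v,z: onz(w,170+u/4.5,180+v/4.5,z).round(4)
print('grip top',P(341,320,.145),'bottom',P(348,246,.096))
for z in (.085,.094,.1): print('hub',z,P(502,241,z),P(500,234,z))
print('housing disc',P(505,203,.075),'gearbox top corners',[P(*q,.075) for q in((370,80),(622,80))],'base edges y',P(303,150,.03),P(668,150,.03))
print('arm edges at x=400', P(400,206,.094),P(400,258,.094))
t=load('top0'); print('top hub',onz(t,125+692/3.6,110+358/3.6,.094), onz(t,125+712/3.6,110+409/3.6,.145))
```

```text
grip top [ 0.4668 -0.1825  0.145 ] bottom [ 0.4672 -0.1864  0.096 ]
hub 0.085 [ 0.5134 -0.1822  0.085 ] [ 0.5123 -0.18    0.085 ]
hub 0.094 [ 0.5118 -0.1779  0.094 ] [ 0.5108 -0.1758  0.094 ]
hub 0.1 [ 0.5108 -0.175   0.1   ] [ 0.5098 -0.1729  0.1   ]
housing disc [ 0.5134 -0.1741  0.075 ] gearbox top corners [array([ 0.4657, -0.1416,  0.075 ]), array([ 0.5399, -0.1285,  0.075 ])] base edges y [ 0.4488 -0.1868  0.03  ] [ 0.572 -0.165  0.03 ]
arm edges at x=400 [ 0.4802 -0.172   0.094 ] [ 0.4831 -0.1886  0.094 ]
top hub [ 0.51043598 -0.17747056  0.094     ] [ 0.46528243 -0.18432042  0.145     ]
```

apply_moves([
  [0,-4,-1],
  [0,-8,-3],
  [0,-9,-6],
  [0.05,-9,-9],
  [0.05,-9,-12],
  [0.05,-9,-15],
  [0.05,-9,-17],
  [0.05,-9,-18.2],
], roll=[0,0,0,0,0,0,0,0], gripper=[5,5,5,5,5,5,5,5])

```text
clock: 4.92
tool_pos: [0.4658, -0.1846, 0.118]
eef_rot: [-0.06, 0.705, 0.062, 0.703]
contact_force: [0.7, -0.1, -0.1]
opening: 0.565
```

apply_moves([
  [0,0,0],
  [0,0,0],
  [0,0,0],
  [0,0,0],
  [0,0,0],
  [0,0,0],
  [0,0,0],
  [0,0,0],
], roll=[0,0,0,0,0,0,0,0], gripper=[5,4,3,2,1.2,1.2,1.2,1.2], newtons=35)

```text
clock: 5.58
tool_pos: [0.4651, -0.1852, 0.121]
eef_rot: [-0.06, 0.705, 0.061, 0.704]
contact_force: [-3.6, -0.6, 6.7]
opening: 0.196
```

apply_moves([
  [-0.05,1.17,0],
  [0.2,2.32,0],
  [0.75,3.36,0],
  [1.54,4.23,0],
  [2.53,4.86,0],
  [3.65,5.21,0],
  [4.82,5.26,0],
  [5.97,5.01,0],
], roll=[0,0,0,0,0,0,0,0], gripper=[1.2,1.2,1.2,1.2,1.2,1.2,1.2,1.2])

```text
clock: 6.25
tool_pos: [0.5256, -0.1348, 0.1209]
eef_rot: [-0.061, 0.705, 0.061, 0.704]
contact_force: [-5.7, -3.3, 3.7]
opening: 0.194
```

Run:
```python
from h import *
st=r.get_state(); print(st['tool_pos'],st['contact_force'],st['opening'])
for a in (70,-50,-170):
  print(a,[[round(4.5*(np.cos(np.radians(a-15*k))-np.cos(np.radians(a))),2),round(4.5*(np.sin(np.radians(a-15*k))-np.sin(np.radians(a))),2),0] for k in range(1,9)])
```

```text
[ 0.52557959 -0.13483789  0.1209191 ] [-5.65494671 -3.31858636  3.69147974] 0.193640881589335
70 [[np.float64(1.04), np.float64(-0.54), 0], [np.float64(1.91), np.float64(-1.34), 0], [np.float64(2.54), np.float64(-2.33), 0], [np.float64(2.89), np.float64(-3.45), 0], [np.float64(2.94), np.float64(-4.62), 0], [np.float64(2.69), np.float64(-5.77), 0], [np.float64(2.15), np.float64(-6.81), 0], [np.float64(1.35), np.float64(-7.68), 0]]
-50 [[np.float64(-0.99), np.float64(-0.63), 0], [np.float64(-2.11), np.float64(-0.98), 0], [np.float64(-3.28), np.float64(-1.04), 0], [np.float64(-4.43), np.float64(-0.78), 0], [np.float64(-5.47), np.float64(-0.24), 0], [np.float64(-6.34), np.float64(0.55), 0], [np.float64(-6.97), np.float64(1.55), 0], [np.float64(-7.32), np.float64(2.67), 0]]
-170 [[np.float64(-0.05), np.float64(1.17), 0], [np.float64(0.2), np.float64(2.32), 0], [np.float64(0.75), np.float64(3.36), 0], [np.float64(1.54), np.float64(4.23), 0], [np.float64(2.53), np.float64(4.86), 0], [np.float64(3.65), np.float64(5.21), 0], [np.float64(4.82), np.float64(5.26), 0], [np.float64(5.97), np.float64(5.01), 0]]
```

apply_moves([
  [1.04,-0.54,0],
  [1.91,-1.34,0],
  [2.54,-2.33,0],
  [2.89,-3.45,0],
  [2.94,-4.62,0],
  [2.69,-5.77,0],
  [2.15,-6.81,0],
  [1.35,-7.68,0],
], roll=[0,0,0,0,0,0,0,0], gripper=[1.2,1.2,1.2,1.2,1.2,1.2,1.2,1.2])

```text
clock: 6.92
tool_pos: [0.5405, -0.2098, 0.121]
eef_rot: [-0.06, 0.704, 0.062, 0.705]
contact_force: [0.1, 5.6, 4.2]
opening: 0.187
```

apply_moves([
  [-0.99,-0.63,0],
  [-2.11,-0.98,0],
  [-3.28,-1.04,0],
  [-4.43,-0.78,0],
  [-5.47,-0.24,0],
  [-6.34,0.55,0],
  [-6.97,1.55,0],
  [-7.32,2.67,0],
], roll=[0,0,0,0,0,0,0,0], gripper=[1.2,1.2,1.2,1.2,1.2,1.2,1.2,1.2])

```text
clock: 7.58
tool_pos: [0.4655, -0.1876, 0.121]
eef_rot: [-0.061, 0.705, 0.058, 0.705]
contact_force: [-1.9, -5.1, 3.7]
opening: 0.189
```

Run:
```python
from h import *
snap('wrist','w4'); snap('top','top1')
st=r.get_state(); print(st['tool_pos'],st['contact_force'],st['opening'])
A=cv2.imread('pics/top1.png')[150:250,210:350]; cv2.imwrite('pics/c4.png',np.vstack([cv2.resize(A,(560,400)),cv2.resize(cv2.imread('pics/w4.png')[190:300,170:370],(560,200))]))
```

```text
[ 0.46486694 -0.18421794  0.12090373] [-3.61223674  2.0113219   7.58873589] 0.19331929386344554
```

View pics/c4.png

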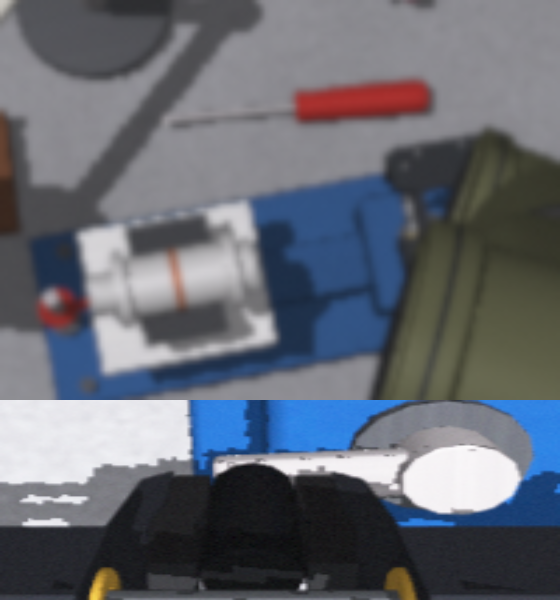

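The fingers hold the grip, at (250,520) in the crop, and the table has risen by about one turn. Next come another 240° and then 30°.

apply_moves([
  [-0.05,1.17,0],
  [0.2,2.32,0],
  [0.75,3.36,0],
  [1.54,4.23,0],
  [2.53,4.86,0],
  [3.65,5.21,0],
  [4.82,5.26,0],
  [5.97,5.01,0],
], roll=[0,0,0,0,0,0,0,0], gripper=[1.2,1.2,1.2,1.2,1.2,1.2,1.2,1.2])

```text
clock: 8.35
tool_pos: [0.5256, -0.1348, 0.1209]
eef_rot: [-0.061, 0.705, 0.061, 0.704]
contact_force: [-5.3, -3.7, 6.3]
opening: 0.19
```

apply_moves([
  [1.04,-0.54,0],
  [1.91,-1.34,0],
  [2.54,-2.33,0],
  [2.89,-3.45,0],
  [2.94,-4.62,0],
  [2.69,-5.77,0],
  [2.15,-6.81,0],
  [1.35,-7.68,0],
], roll=[0,0,0,0,0,0,0,0], gripper=[1.2,1.2,1.2,1.2,1.2,1.2,1.2,1.2])

```text
clock: 9.02
tool_pos: [0.5404, -0.2098, 0.1209]
eef_rot: [-0.061, 0.704, 0.063, 0.705]
contact_force: [-0.4, 6.0, 5.8]
opening: 0.194
```

apply_moves([
  [-0.99,-0.63,0],
  [-2.11,-0.98,0],
  [-2.11,-0.98,0],
  [-2.11,-0.98,0],
  [-2.11,-0.98,0],
  [-2.11,-0.98,0],
  [-2.11,-0.98,0],
  [-2.11,-0.98,0],
], roll=[0,0,0,0,0,0,0,0], gripper=[1.2,1.2,1.2,1.2,1.2,5,5,5])

```text
clock: 9.68
tool_pos: [0.5193, -0.2213, 0.1202]
eef_rot: [-0.061, 0.704, 0.061, 0.705]
contact_force: [-0.4, 0.5, -0.1]
opening: 0.392
```

apply_moves([
  [0,0,2],
  [0,0,5],
  [0,0,8],
  [0,0,11],
  [-2,4,13],
  [-4,7,14],
  [-6,10,14],
  [-8,13,14],
], roll=[0,0,0,7,14,21,28,35], gripper=[5,5,5,5,5,5,5,5])

```text
clock: 10.35
tool_pos: [0.4384, -0.0898, 0.2612]
eef_rot: [-0.272, 0.652, 0.272, 0.653]
contact_force: [0.2, 0.8, -0.3]
opening: 0.564
```

apply_moves([
  [-2,3,0],
  [-4,6,0],
  [-5.3,9,0],
  [-5.3,13,0],
  [-5.3,16.5,-2],
  [-5.3,16.5,-5],
  [-5.3,16.5,-5],
  [-5.3,16.5,-5],
], roll=[7,14,21,28,35,42,49,49], gripper=[8,8,8,8,8,8,8,8])

```text
clock: 11.02
tool_pos: [0.3852, 0.0742, 0.2092]
eef_rot: [-0.517, 0.482, 0.519, 0.481]
contact_force: [0.8, -0.5, 1.0]
opening: 0.91
```

apply_moves([
  [0,0,0],
  [0,0,0],
  [0,0,0],
  [0,0,0],
  [0,0,0],
  [0,0,0],
  [0,0,0],
  [0,0,0],
], roll=[0,0,0,0,0,0,0,0], gripper=[8,8,8,8,8,8,8,8])

```text
clock: 11.68
tool_pos: [0.386, 0.0736, 0.2104]
eef_rot: [0.517, -0.483, -0.517, -0.483]
contact_force: [0.4, 0.2, 0.2]
opening: 0.909
```

Run:
```python
from h import *
w=snap('wrist','w5'); st=r.get_state(); print(st['tool_pos'],-w['R'].T@w['t'])
print(proj(w,[.46,.083,.11]),proj(w,[.46,.083,.175]))
crop('w5','w5c',205,195,305,305,7) if 0 else crop('w5','w5c',210,215,310,290,7.8)
```

```text
[0.38603123 0.07359579 0.21042104] [0.30596551 0.06908009 0.342544  ]
[263.30744919 268.76731143] [264.39259737 319.77782251]
```

View pics/w5c.png

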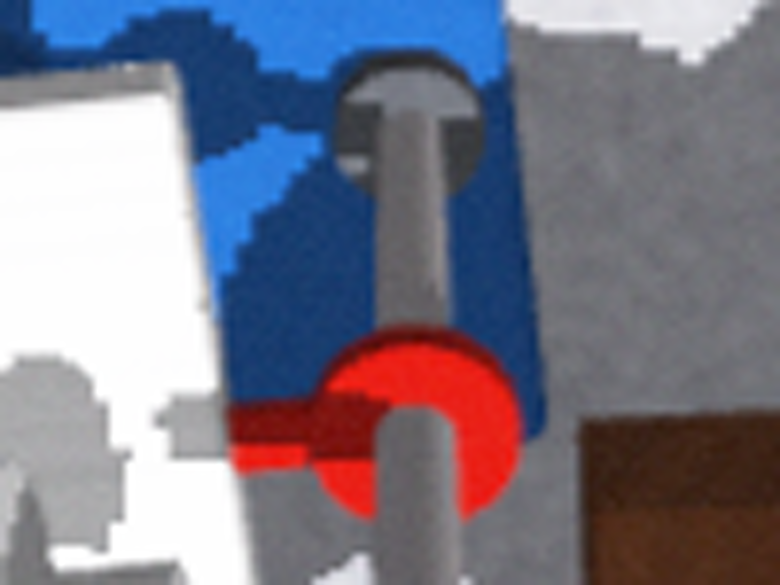

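Run:
```python
from h import *
for f,cols,u0c in (('w2',range(236,258),0),('w5',range(238,254),0)):
    w=load(f); im=w['image'].astype(int); red=(im[...,0]>60)&(im[...,1]<.45*im[...,0])&(im[...,2]<.45*im[...,0])
    lit=red&(im[...,0]>170)
    for c in cols:
        v=np.where(red[225:290,c])[0]+225
        l=np.where(lit[225:290,c])[0]+225
        if len(v): print(f,c,v.min(),v.max(),len(v),'lit',(l.min(),l.max()) if len(l) else None)
    ys,xs=np.where(lit[225:295,240:290]); print('lit extent u',xs.min()+240,xs.max()+240)
    yy,xx=np.where(red[225:295,252:285]); print('collar v range',yy.min()+225,yy.max()+225,'u max',xx.max()+252)
```

```text
w2 241 239 245 7 lit (np.int64(242), np.int64(245))
w2 242 239 245 7 lit (np.int64(242), np.int64(245))
w2 243 239 245 7 lit (np.int64(243), np.int64(244))
w2 244 239 245 7 lit None
w2 245 238 245 8 lit None
w2 246 238 245 8 lit None
w2 247 238 245 8 lit None
w2 248 238 244 7 lit None
w2 249 238 245 8 lit None
w2 250 238 254 17 lit (np.int64(253), np.int64(254))
w2 251 238 256 19 lit (np.int64(244), np.int64(256))
w2 252 238 257 20 lit (np.int64(243), np.int64(257))
w2 253 238 258 21 lit (np.int64(242), np.int64(258))
w2 254 238 259 22 lit (np.int64(241), np.int64(259))
w2 255 239 259 21 lit (np.int64(241), np.int64(259))
w2 256 238 260 23 lit (np.int64(240), np.int64(260))
w2 257 238 260 19 lit (np.int64(240), np.int64(260))
lit extent u 241 275
collar v range 237 260 u max 275
w5 239 268 268 1 lit None
w5 240 267 274 8 lit (np.int64(272), np.int64(274))
w5 241 267 275 9 lit (np.int64(272), np.int64(275))
w5 242 267 275 9 lit (np.int64(272), np.int64(275))
w5 243 267 274 8 lit (np.int64(272), np.int64(274))
w5 244 267 274 8 lit (np.int64(272), np.int64(274))
w5 245 267 274 8 lit (np.int64(272), np.int64(274))
w5 246 267 274 8 lit (np.int64(272), np.int64(274))
w5 247 267 274 8 lit (np.int64(272), np.int64(274))
w5 248 266 274 9 lit (np.int64(272), np.int64(274))
w5 249 266 274 9 lit (np.int64(273), np.int64(273))
w5 250 266 275 10 lit (np.int64(274), np.int64(275))
w5 251 264 276 13 lit (np.int64(274), np.int64(276))
w5 252 262 278 17 lit (np.int64(264), np.int64(278))
w5 253 261 279 19 lit (np.int64(263), np.int64(279))
lit extent u 240 276
collar v range 257 280 u max 276
```

```bash
cat > fit.py <<'E'
from h import *
th=np.linspace(0,2*np.pi,180)
def coll(w,x,y,z):
    P=np.array([proj(w,[x+.013*np.cos(t),y+.013*np.sin(t),z+s]) for s in(-.0025,.0025) for t in th]); return [P[:,0].min(),P[:,0].max(),P[:,1].min(),P[:,1].max()]
def edge(w,c,sx,z,u):  # v of a line along SY through c+sx*SX at column u
    A=proj(w,np.array([c[0],c[1],z])+sx*SX-.014*SY);B=proj(w,np.array([c[0],c[1],z])+sx*SX-.022*SY)
    return A[1]+(u-A[0])*(B[1]-A[1])/(B[0]-A[0])
def ptr(w,c,dx,wd,z,u): return [min(edge(w,c,dx-wd/2,z+s,u) for s in(-.0015,.0015)),max(edge(w,c,dx+wd/2,z+s,u) for s in(-.0015,.0015))]
def run(obs):  # (name, lift, collar[4], u, [v0,v1])
    W=[load(o[0]) for o in obs]
    def res(p):
        x,y,zm,dx,wd,zp=p[:6]; e=[dx/.001]
        for i,(w,o) in enumerate(zip(W,obs)):
            d=p[6+2*i:8+2*i]; e+=list(d/1.5)
            e+=list((np.array(coll(w,x,y,zm))+[d[0],d[0],d[1],d[1]]-o[2])/.4)
            e+=list((np.array(ptr(w,[x,y],dx,wd,zp+o[1],o[3]-d[0]))+d[1]-o[4])/.4)
        return np.array(e)
    s=least_squares(res,[.46,.083,.111,0,.008,.094]+[0,0]*len(obs),x_scale=[.01]*6+[1]*2*len(obs))
    cov=np.linalg.inv(s.jac.T@s.jac); g=np.array([0,0,1,0,0,-1]+[0]*2*len(obs))
    print('p',s.x.round(4),'diff0 mm',1e3*(s.x[2]-s.x[5]),'+-',1e3*np.sqrt(g@cov@g)); print(s.fun.round(1))
E
python3 - <<'E'
from fit import *
o2=('w2',0,[250,276,237,261],244,[239,246]); o5=('w5',.0175,[250.3,277,257,281],245,[267,275])
run([o2,o5]); run([o5])
E
```

```text
p [ 4.703e-01  8.420e-02  9.470e-02 -2.000e-04  7.100e-03  7.760e-02
 -9.850e-02 -5.612e-01  7.730e-02  2.286e-01] diff0 mm 17.107479688835138 +- 1.6616014704681
[-0.2 -0.1 -0.4  0.8 -0.9 -1.1  0.6  0.1  0.5  0.1  0.2  1.  -1.  -1.1
  1.5 -0.  -0.5]
p [ 4.711e-01  8.430e-02  9.390e-02 -0.000e+00  7.400e-03  7.670e-02
 -2.000e-04 -7.670e-02] diff0 mm 17.153539822224577 +- 1.6595738312365724
[-0.  -0.  -0.1  1.1 -1.1 -1.2  1.2  0.   0. ]
```

```bash
sed -i 's|e=\[dx/.001\]|e=[dx/.0005,(x-.4615)/.0012]|' fit.py
python3 - <<'E'
from fit import *
o2=('w2',0,[250,276,237,261],244,[239,246]); o5=('w5',.0175,[250.3,277,257,281],245,[267,275])
run([o2,o5]); run([o2]);run([o5])
E
```

```text
p [ 0.464   0.0838  0.1015 -0.      0.0069  0.0843 -0.206   1.5193 -0.0649
  1.7219] diff0 mm 17.228983912656954 +- 0.9824672137128893
[-0.1  2.1 -0.1  1.  -0.1  0.1 -2.2  1.5  0.   0.4 -0.   1.1  0.   0.
 -2.2  2.3  0.  -0.4]
p [ 0.463   0.0836  0.1025 -0.      0.0067  0.0849 -0.1487  2.0203] diff0 mm 17.64603609140983 +- 1.32268543370525
[-0.   1.2 -0.1  1.3 -0.2  0.3 -2.1  1.8 -0.  -0. ]
p [ 0.463   0.0838  0.1024  0.      0.007   0.0853 -0.1544  2.0129] diff0 mm 17.054508269076965 +- 1.0261315082505484
[ 0.   1.3 -0.1  1.3 -0.1  0.1 -2.6  2.2 -0.  -0. ]
```

apply_moves([
  [-2,3,0],
  [-2.4,6,0],
  [-2.4,9,0],
  [-2.4,12,-1],
  [-2.4,15,-2],
  [-2.4,16.1,-3.2],
  [-2.4,16.1,-3.2],
  [-2.4,16.1,-3.2],
], roll=[6,12,18,18,18,18,18,18], gripper=[8,8,8,8,8,8,8,8])

```text
clock: 12.4
tool_pos: [0.3614, 0.2342, 0.178]
eef_rot: [-0.586, 0.397, 0.586, 0.395]
contact_force: [-0.1, -0.2, -0.3]
opening: 0.911
```

apply_moves([
  [0,0,0],
  [0,0,0],
  [0,0,0],
  [0,0,0],
  [0,0,0],
  [0,0,0],
  [0,0,0],
  [0,0,0],
], roll=[0,0,0,0,0,0,0,0], gripper=[8,8,8,8,8,8,8,8])

```text
clock: 13.07
tool_pos: [0.362, 0.2346, 0.1784]
eef_rot: [-0.586, 0.396, 0.586, 0.396]
contact_force: [-0.8, -0.2, -0.5]
opening: 0.91
```

Run:
```python
from h import *
w=snap('wrist','w6'); st=r.get_state(); print(st['tool_pos'],-w['R'].T@w['t'])
p=proj(w,[.462,.083,.11]);print(p,proj(w,[.462,.083,.175]))
u0,v0=max(0,min(412,int(p[0])-60)),int(p[1])-50; print(u0,v0)
crop('w6','w6c',u0,v0,u0+100,v0+75,7.8)
```

```text
[0.36199072 0.23457346 0.17836244] [0.28764368 0.20521003 0.31050898]
[ 36.50132912 250.33119781] [-47.00939621 307.58607738]
0 200
```

View pics/w6c.png

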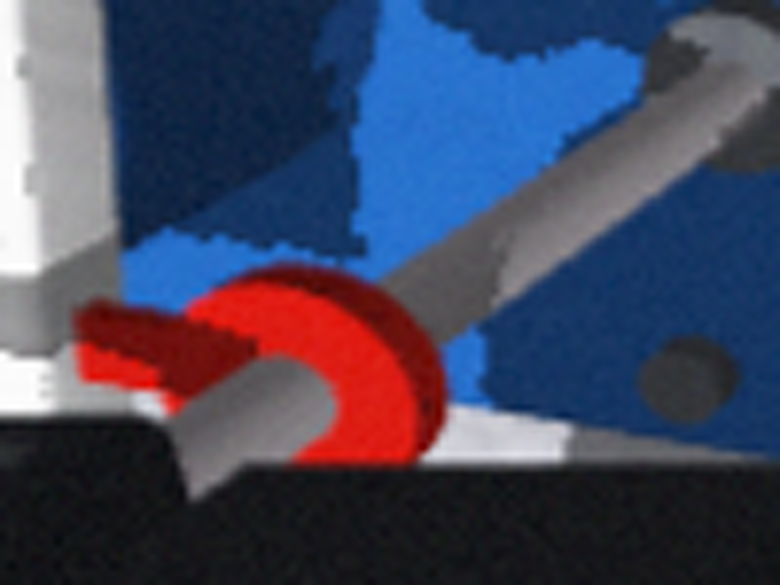

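```bash
python3 - <<'E'
import re
s=open('fit.py').read()
s=s[:s.index('def ptr')]+'''def ptr(w,c,dx,wd,z,u):
    v=[edge(w,c,dx+k*wd/2,z+q,u) for q in(-.0015,.0015) for k in(-1,1)]; return [min(v),max(v)]
'''+s[s.index('def run'):]
s=s.replace("e+=list((np.array(coll(w,x,y,zm))+[d[0],d[0],d[1],d[1]]-o[2])/.4)","e+=list(np.nan_to_num((np.array(coll(w,x,y,zm))+[d[0],d[0],d[1],d[1]]-o[2])/.4))")
open('fit.py','w').write(s)
E
cat > go.py <<'E'
from fit import *
n=np.nan
w=load('w6'); im=w['image'].astype(int); red=(im[...,0]>60)&(im[...,1]<.45*im[...,0])&(im[...,2]<.45*im[...,0])
for c in (11,13,15,17,19): v=np.where(red[225:262,c])[0]+225; print(c,v.min(),v.max(),end='; ')
yy,xx=np.where(red[225:262,:70]); print('umax',xx.max(),'vmin',yy[xx>25].min()+225)
o2=('w2',0,[250,276,237,261],244,[239,246]); o5=('w5',.0175,[250.3,277,257,281],245,[267,275])
o6=('w6',.0175,[n,57.1,234,n],16,[239.5,249.5])
run([o5,o6]); run([o2,o5,o6]); run([o6])
E
python3 go.py
```

```text
11 239 248; 13 239 248; 15 240 249; 17 240 249; 19 240 249; umax 56 vmin 235
p [ 4.6310e-01  8.2600e-02  1.0520e-01  1.0000e-04  7.1000e-03  8.7000e-02
  9.9780e-01  6.4330e-01 -1.3055e+00  9.4770e-01] diff0 mm 18.23971745213841 +- 0.8602366876856564
[ 0.2  1.4  0.7  0.4 -0.5  0.4 -2.   3.3 -0.9 -0.6 -0.9  0.6  0.   0.4
 -1.3  0.   0.7  0.4]
p [ 4.6390e-01  8.2600e-02  1.0390e-01  1.0000e-04  7.0000e-03  8.5800e-02
  8.9850e-01  7.0430e-01  1.0591e+00  7.1950e-01 -2.1436e+00  9.2780e-01] diff0 mm 18.108122991719668 +- 0.855225084989903
[ 0.2  2.   0.6  0.5 -0.4  0.3 -1.9  2.2 -0.6  0.2  0.7  0.5 -0.3  0.2
 -2.   3.  -0.6 -0.6 -1.4  0.6  0.   0.6 -1.3  0.   0.9  0.2]
p [ 0.4615  0.0841  0.1097  0.      0.0071  0.0901 -0.      0.    ] diff0 mm 19.534615520094764 +- 0.9669087279240381
[ 0.  0. -0.  0.  0. -0.  0.  0.  0.  0.]
```

```bash
cat > sh.py <<'E'
from h import *
def cross(f,cols,a,b):
    im=load(f)['image'][...,0].astype(float); out=[]
    for c in cols:
        p=im[a:b,c]; k=np.where((p[:-1]<175)&(p[1:]>=175))[0]
        out.append((c,[round(a+i+(175-p[i])/(p[i+1]-p[i])+.0,2) for i in k]))
    return out
E
python3 - <<'E'
from sh import *
for f,cols,a,b in(('w2',range(240,260),239,262),('w5',range(239,260),266,284),('w6',range(9,36),236,258)):
    print(f,cross(f,cols,a,b))
im=load('w5')['image'][...,0]; print(im[262:282,[244,246,252,254,256]].T)
E
```

```text
w2 [(240, [np.float64(241.96)]), (241, [np.float64(241.53)]), (242, [np.float64(241.48), np.float64(252.91)]), (243, [np.float64(243.0), np.float64(259.21)]), (244, []), (245, []), (246, []), (247, []), (248, []), (249, []), (250, [np.float64(252.61)]), (251, [np.float64(243.61), np.float64(252.44)]), (252, [np.float64(242.33), np.float64(252.44)]), (253, [np.float64(241.33), np.float64(253.03)]), (254, [np.float64(240.61), np.float64(253.44)]), (255, [np.float64(240.24), np.float64(253.43)]), (256, [np.float64(239.6), np.float64(253.45)]), (257, [np.float64(239.23), np.float64(254.3)]), (258, []), (259, [])]
w5 [(239, [np.float64(271.85)]), (240, [np.float64(271.59)]), (241, [np.float64(271.55), np.float64(281.46)]), (242, [np.float64(271.57)]), (243, [np.float64(271.54)]), (244, [np.float64(271.56)]), (245, [np.float64(271.55)]), (246, [np.float64(271.54)]), (247, [np.float64(271.52)]), (248, [np.float64(271.53)]), (249, []), (250, [np.float64(273.65)]), (251, [np.float64(273.53)]), (252, [np.float64(273.51)]), (253, [np.float64(273.49)]), (254, [np.float64(273.5)]), (255, [np.floa
[... 538 characters left out ...]
t64(237.92)]), (26, [np.float64(237.65)]), (27, [np.float64(237.2)]), (28, [np.float64(236.81)]), (29, [np.float64(236.55)]), (30, [np.float64(236.37)]), (31, [np.float64(236.38)]), (32, [np.float64(236.1)]), (33, []), (34, [np.float64(236.25)]), (35, [np.float64(236.41)])]
[[ 20  22  24  23  76 101 118 122 123 120 218 233 233 162 112 111 114 114
  113 112]
 [ 27  22  21  25  86 107 119 123 124 122 220 233 232 154 113 111 112 113
  110 113]
 [ 89 143 214 156 130 130 127 125 121 126 124 124 224 234 235 227 185 127
  115 111]
 [213 234 235 164 124 126 125 126 124 126 126 125 226 234 235 235 234 230
  165 125]
 [234 236 236 167 124 126 126 123 126 125 122 126 226 234 233 234 234 234
  230 163]]
```

Run:
```python
from sh import *
D={'w2':([(240,241.9),(241,241.6),(242,241.5)],[(251,252.4),(253,253.0),(255,253.4),(257,254.0)]),
'w5':([(u,271.54) for u in range(240,249)],[(u,273.51) for u in range(250,258)]),
'w6':([(9,243.9),(10,243.75),(12,244.4),(14,244.8),(16,245.6),(18,246.4),(19,246.7)],[(20,249.4),(21,249.7),(22,250.3)])}
for zc in (.109,.113):
  for f,(p,c) in D.items():
    w=load(f); q=lambda P,z: np.array([onz(w,a+.5,b+.5,z)[:2] for a,b in P])
    C=q(c,zc).mean(0)
    for h in (-.0005,0,.002,.003,.004,.018,.02,.022):
        X=q(p,zc-h); m=X.mean(0); d=C-m; 
        if h in(0,.02): l=np.linalg.svd(X-m)[2][0]; l2=np.linalg.svd(q(c,zc)-C)[2][0];print(f,zc,'az ptr',np.degrees(np.arctan(l[1]/l[0])).round(1),'az col',np.degrees(np.arctan(l2[1]/l2[0])).round(1))
    # joint az from all: solve h for a set of az
    for az in (90,95,100,105):
        n=np.array([-np.sin(np.radians(az)),np.cos(np.radians(az))])
        hs=np.linspace(-.01,.03,401); g=[(C-q(p,zc-h).mean(0))@n for h in hs]; print(f,az,round(1e3*hs[np.argmin(np.abs(g))],1),end=' | ')
    print()
```

```text
w2 0.109 az ptr -73.6 az col 77.3
w2 0.109 az ptr -73.6 az col 77.3
w2 90 21.7 | w2 95 23.9 | w2 100 26.3 | w2 105 28.7 | 
w5 0.109 az ptr -86.1 az col -86.1
w5 0.109 az ptr -86.1 az col -86.1
w5 90 2.3 | w5 95 3.5 | w5 100 4.7 | w5 105 6.0 | 
w6 0.109 az ptr -88.5 az col 81.3
w6 0.109 az ptr -88.5 az col 81.3
w6 90 2.6 | w6 95 3.4 | w6 100 4.4 | w6 105 5.5 | 
w2 0.113 az ptr -73.6 az col 77.3
w2 0.113 az ptr -73.6 az col 77.3
w2 90 21.3 | w2 95 23.5 | w2 100 25.8 | w2 105 28.2 | 
w5 0.113 az ptr -86.1 az col -86.1
w5 0.113 az ptr -86.1 az col -86.1
w5 90 2.3 | w5 95 3.4 | w5 100 4.6 | w5 105 5.9 | 
w6 0.113 az ptr -88.5 az col 81.3
w6 0.113 az ptr -88.5 az col 81.3
w6 90 2.6 | w6 95 3.3 | w6 100 4.3 | w6 105 5.4 |
```

apply_moves([
  [-1,-2,3],
  [-1,-5,6],
  [1,-8.5,8],
  [2,-12,9],
  [4,-15.5,10],
  [6,-19,10],
  [8,-22.5,10],
  [10,-26,10],
], roll=[-7,-14,-21,-28,-35,-42,-49,-56], gripper=[5,5,5,5,5,5,5,5])

```text
clock: 13.78
tool_pos: [0.4625, -0.0274, 0.2788]
eef_rot: [-0.329, 0.625, 0.329, 0.626]
contact_force: [0.7, 0.8, -0.1]
opening: 0.564
```

apply_moves([
  [2,-4,0],
  [4,-8,0],
  [5.7,-12,0],
  [5.7,-16,0],
  [5.7,-19.6,0],
  [5.7,-19.6,-1],
  [5.7,-19.6,-3],
  [5.7,-19.6,-5],
], roll=[-7,-14,-21,-28,-35,-42,-46,-46], gripper=[5,5,5,5,5,5,5,5])

```text
clock: 14.45
tool_pos: [0.5192, -0.2225, 0.228]
eef_rot: [-0.059, 0.704, 0.059, 0.705]
contact_force: [0.1, -0.1, 0.2]
opening: 0.569
```

apply_moves([
  [0,0.05,-3],
  [0,0.05,-6],
  [0,0.05,-9],
  [0,0.05,-10.8],
  [0,0.05,-10.8],
  [0,0.05,-10.8],
  [0,0.05,-10.8],
  [0,0.05,-10.8],
], roll=[0,0,0,0,0,0,0,0], gripper=[5,5,5,5,4,3,2,1.2])

```text
clock: 15.12
tool_pos: [0.52, -0.2213, 0.1219]
eef_rot: [-0.061, 0.704, 0.06, 0.705]
contact_force: [-0.8, -0.6, 0.1]
opening: 0.287
```

apply_moves([
  [0,0,0],
  [0,0,0],
  [-0.6,-0.04,0],
  [-1.17,-0.05,0],
  [-1.75,0.05,0],
  [-2.32,0.2,0],
  [-2.32,0.2,0],
  [-2.32,0.2,0],
], roll=[0,0,0,0,0,0,0,0], gripper=[1.2,1.2,1.2,1.2,1.2,1.2,1.2,1.2])

```text
clock: 15.78
tool_pos: [0.4952, -0.2202, 0.1215]
eef_rot: [-0.061, 0.704, 0.06, 0.705]
contact_force: [0.7, -1.9, 9.4]
opening: 0.191
```

apply_moves([
  [0,0,0],
  [0,0,0],
  [0,0,0],
  [0,0,2],
  [0,0,5],
  [0,0,9],
  [0,0,13],
  [0,0,17],
], roll=[0,0,0,0,0,0,0,0], gripper=[5,5,5,5,5,5,5,5])

```text
clock: 16.45
tool_pos: [0.4945, -0.2183, 0.2915]
eef_rot: [-0.06, 0.705, 0.061, 0.704]
contact_force: [0.9, 0.1, 0.3]
opening: 0.566
```

apply_moves([
  [0,3,2],
  [0,7,4],
  [-1,11,5],
  [-1,15,5],
  [-2,19,5],
  [-2,23,5],
  [-3,27,5],
  [-3,31,5],
], roll=[7,14,21,28,35,42,43,43], gripper=[5,5,5,5,5,5,5,5])

```text
clock: 17.12
tool_pos: [0.463, 0.0925, 0.3399]
eef_rot: [-0.315, 0.634, 0.316, 0.632]
contact_force: [0.1, -0.2, -0.4]
opening: 0.564
```

apply_moves([
  [-0.4,4,0],
  [-1,8,0],
  [-1.2,12,0],
  [-1.2,15.9,0],
  [-1.2,15.9,-1],
  [-1.2,15.9,-2],
  [-1.2,15.9,-2],
  [-1.2,15.9,-2],
], roll=[0,0,0,0,0,0,0,0], gripper=[5,5,5,5,5,5,5,5])

```text
clock: 17.78
tool_pos: [0.453, 0.2495, 0.3196]
eef_rot: [-0.315, 0.634, 0.315, 0.632]
contact_force: [0.4, -0.6, 0.6]
opening: 0.568
```

Run:
```python
from h import *
from scipy.spatial.transform import Rotation as Ro
w=snap('wrist','w7'); st=r.get_state(); z=Ro.from_quat(st['eef_rot']).as_matrix()[:,2]; print(st['tool_pos'],np.degrees(np.arctan2(z[1],z[0])))
pts={k:proj(w,p).round(0) for k,p in {'h292':[.7035-.7976*.294,.0608+.6032*.294,.253],'hend':[.7035-.7976*.354,.0608+.6032*.354,.253],'lens':[.7035-.7976*.238,.0608+.6032*.238,.255],'tip':st['tool_pos']}.items()};print(pts)
crop('w7','w7b',0,0,512,384,1.4)
```

```text
[0.45351322 0.2494652  0.32019227] 52.83956879220413
{'h292': array([259., 234.]), 'hend': array([259., 158.]), 'lens': array([259., 296.]), 'tip': array([257., 259.])}
```

View pics/w7b.png

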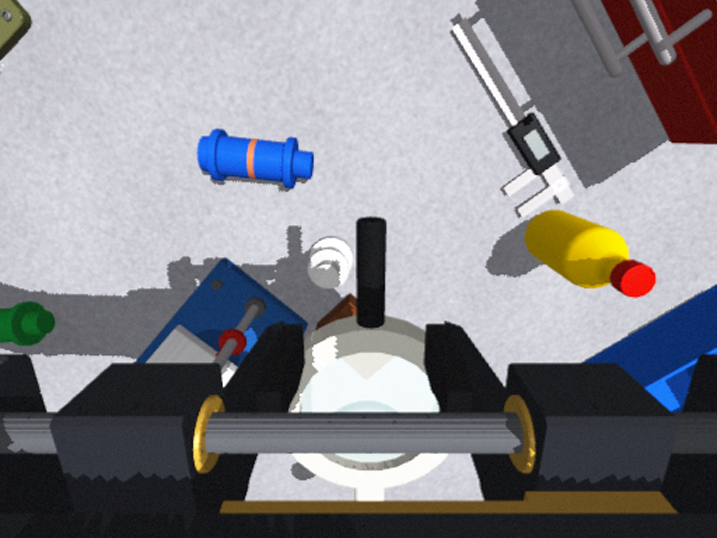

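apply_moves([
  [0.2,0.3,-2],
  [0.2,0.3,-4],
  [0.2,0.3,-6],
  [0.2,0.3,-7.5],
  [0.2,0.3,-8.5],
  [0.2,0.3,-8.5],
  [0.2,0.3,-8.5],
  [0.2,0.3,-8.5],
], roll=[0,0,0,0,0,0,0,0], gripper=[5,5,5,5,5,4,3,2.4], newtons=10)

```text
clock: 18.5
tool_pos: [0.4564, 0.2531, 0.2363]
eef_rot: [-0.315, 0.633, 0.315, 0.634]
contact_force: [0.6, 0.1, -0.2]
opening: 0.364
```

Run:
```python
from h import *
st=r.get_state(); print(st['tool_pos'],st['contact_force'],st['opening'])
H=np.array([.7035,.0608]);T=st['tool_pos'][:2];d=T-H;R=np.hypot(*d);b=np.degrees(np.arctan2(d[1],d[0]));print(R,b)
for k in range(1,13):
  a=np.radians(b+4*k); p=H+R*np.array([np.cos(a),np.sin(a)])
  print(4*k,((p-T)*100).round(2).tolist())
```

```text
[0.45644412 0.25313532 0.23634025] [ 0.55577478  0.13425448 -0.17985183] 0.36363174985971186
0.31309660540338213 142.0989081522892
4 [-1.28, -1.77]
8 [-2.44, -3.63]
12 [-3.46, -5.56]
16 [-4.34, -7.55]
20 [-5.09, -9.61]
24 [-5.69, -11.71]
28 [-6.14, -13.85]
32 [-6.44, -16.01]
36 [-6.59, -18.19]
40 [-6.58, -20.38]
44 [-6.43, -22.56]
48 [-6.12, -24.72]
```

apply_moves([
  [-0.6,-0.85,0],
  [-1.28,-1.77,0],
  [-2.44,-3.63,0],
  [-3.46,-5.56,0],
  [-4.34,-7.55,0],
  [-5.09,-9.61,0],
  [-5.69,-11.71,0],
  [-6.14,-13.85,0],
], roll=[2,4,8,12,16,20,24,28], gripper=[2.4,2.4,2.4,2.4,2.4,2.4,2.4,2.4])

```text
clock: 19.17
tool_pos: [0.3957, 0.1157, 0.2368]
eef_rot: [-0.46, 0.535, 0.46, 0.539]
contact_force: [2.1, 3.3, 0.2]
opening: 0.27
```

apply_moves([
  [-0.3,-2.16,0],
  [-0.45,-4.34,0],
  [-0.44,-6.53,0],
  [-0.36,-7.6,0],
  [-0.29,-8.71,0],
  [-0.14,-9.8,0],
  [0.02,-10.87,0],
  [0.02,-10.87,0],
], roll=[4,8,12,14,16,18,20,20], gripper=[2.4,2.4,2.4,2.4,2.4,2.4,2.4,2.4])

```text
clock: 19.83
tool_pos: [0.3957, 0.0044, 0.2363]
eef_rot: [0.545, -0.451, -0.544, -0.452]
contact_force: [0.5, -0.2, -0.4]
opening: 0.271
```

Run:
```python
from h import *
st=r.get_state(); print(st['tool_pos'],st['contact_force'],st['opening'])
snap('top','t8'); crop('t8','t8c',170,100,330,220,5)
```

```text
[0.39572489 0.00435562 0.23628128] [ 0.46504978 -0.24165277 -0.41610019] 0.2707866708866277
```

View pics/t8c.png

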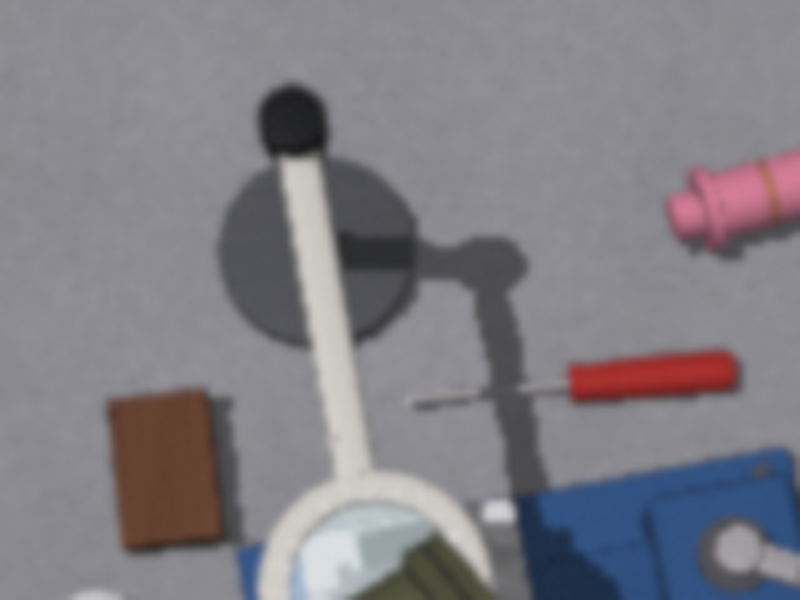

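apply_moves([
  [0.06,-0.5,0],
  [0.15,-1,0],
  [0.3,-1.6,0],
  [0.54,-2.4,0],
  [0.54,-2.4,0],
  [0.54,-2.4,0],
  [0.54,-2.4,0],
  [0.54,-2.4,0],
], roll=[1,2,3,4.5,4.5,4.5,4.5,4.5], gripper=[2.4,2.4,2.4,2.4,2.4,3.5,4,4])

```text
clock: 20.55
tool_pos: [0.3998, -0.0179, 0.2354]
eef_rot: [0.562, -0.429, -0.562, -0.428]
contact_force: [-0.1, -0.2, -0.1]
opening: 0.455
```

apply_moves([
  [0,0,2],
  [0,0,5],
  [0,0,8],
  [0,3,10],
  [0,7,10],
  [0,11,10],
  [0,15,10],
  [0,19,10],
], roll=[0,0,0,0,0,0,0,0], gripper=[4,4,4,4,4,4,4,4])

```text
clock: 21.22
tool_pos: [0.3994, 0.1736, 0.3356]
eef_rot: [0.562, -0.429, -0.562, -0.429]
contact_force: [1.2, -0.3, 0.0]
opening: 0.458
```

apply_moves([
  [0,4,0],
  [0,8,0],
  [0,12,0],
  [0,16,0],
  [-1,20,0],
  [-2,20,0],
  [-2,20,0],
  [-2,20,0],
], roll=[0,0,0,0,0,0,0,0], gripper=[4,4,4,4,4,4,4,4])

```text
clock: 21.88
tool_pos: [0.3795, 0.3712, 0.335]
eef_rot: [0.563, -0.429, -0.562, -0.428]
contact_force: [-0.5, -0.2, 0.5]
opening: 0.451
```

```bash
cat > lens.py <<'E'
from h import *
def lens(f):
    s=load(f); im=s['image'].astype(int); 
    mn=im.min(2); sp=im.max(2)-mn
    def err(p):  # model: mean brightness gradient across outer rim
        out=[]
        for t in np.linspace(0,2*np.pi,120,endpoint=False):
            a=[]
            for rr in (.0535,.0505,.0585,.0615):
                u,v=proj(s,[p[0]+rr*np.cos(t),p[1]+rr*np.sin(t),.255]); a.append(cv2.getRectSubPix(s['image'].astype(np.float32).mean(2).astype(np.float32),(1,1),(float(u),float(v)))[0,0])
            out.append(min(max(a[0]+a[1]-a[2]-a[3],-100),100))
        return -np.sum(out)
    best=min(((err((x,y)),x,y) for x in np.arange(.455,.495,.003) for y in np.arange(-.03,.04,.003)))
    from scipy.optimize import minimize
    m=minimize(err,best[1:],method='Nelder-Mead',options=dict(initial_simplex=[best[1:],(best[1]+.002,best[2]),(best[1],best[2]+.002)])); return m.x,m.fun
E
python3 - <<'E'
from lens import *
st=r.get_state(); print(st['tool_pos'])
s=snap('top','t9'); x,f=lens('t9'); print('lens',x,f,proj(s,[*x,.255]))
H=np.array([.7035,.0608]);d=x-H;print('R',np.hypot(*d),'ang',np.degrees(np.arctan2(d[1],d[0])))
for z in (.154,.1723): print(proj(s,[.476,0,z]))
# copper pixels
for n in('top0','t9'):
    im=load(n)['image'].astype(int); m=(im[...,0]-im[...,2]>22)&(im[...,0]-im[...,1]>12); yy,xx=np.where(m[190:245,235:280]); print(n,len(xx),sorted(zip((xx+235).tolist(),(yy+190).tolist()),key=lambda q:q[1]))
p=proj(s,[*x,.255]); u0,v0=int(p[0])-65,int(p[1])-50; print(u0,v0); crop('t9','t9c',u0,v0,u0+130,v0+100,6)
E
```

```text
Still running in the background as job /tmp/bash_jobs.1000/1b7c382acde4 (pid 1411). You'll get a notice when it ends.
```

```bash
kill -- -$(cat /tmp/bash_jobs.1000/1b7c382acde4/pid)
cat > lens.py <<'E'
from h import *
from scipy.optimize import minimize
from scipy.ndimage import map_coordinates
T=np.linspace(0,2*np.pi,120,endpoint=False); RR=np.array([.0535,.0505,.0585,.0615])
def lens(f):
    s=load(f); g=s['image'].astype(float).mean(2)
    def err(p):
        X=np.stack([p[0]+np.outer(RR,np.cos(T)),p[1]+np.outer(RR,np.sin(T)),np.full((4,120),.255)],-1)
        c=X@s['R'].T+s['t']; u=s['fx']*c[...,0]/c[...,2]+s['cx'];v=s['fy']*c[...,1]/c[...,2]+s['cy']
        a=map_coordinates(g,[v,u],order=1,mode='nearest'); return -np.clip(a[0]+a[1]-a[2]-a[3],-100,100).sum()
    b=min((err((x,y)),x,y) for x in np.arange(.44,.54,.003) for y in np.arange(-.04,.23,.003))
    m=minimize(err,b[1:],method='Nelder-Mead',options=dict(initial_simplex=[b[1:],(b[1]+.002,b[2]),(b[1],b[2]+.002)])); return m.x,m.fun
E
timeout 100 python3 - <<'E'
from lens import *
import os
s=load('t9') if os.path.exists('pics/t9.npz') else snap('top','t9')
print(r.get_state()['clock'])
H=np.array([.7035,.0608])
for n in('top0','t9'):
    x,f=lens(n); d=x-H; print(n,'lens',x,f,'R',np.hypot(*d),'ang',np.degrees(np.arctan2(d[1],d[0])))
for z in (.154,.1723): print(proj(s,[.476,0,z]))
for n in('top0','t9'):
    im=load(n)['image'].astype(int); m=(im[...,0]-im[...,2]>22)&(im[...,0]-im[...,1]>12); yy,xx=np.where(m[195:245,235:275]); print(n,[(v+195,(xx[yy==v]+235).tolist()) for v in sorted(set(yy.tolist()))])
p=proj(s,[*x,.255]); u0,v0=int(p[0])-65,int(p[1])-50; print(p,u0,v0); crop('t9','t9c',u0,v0,u0+130,v0+100,6)
E
```

```text
21.9333
top0 lens [0.51606351 0.2083794 ] -11548.546849044544 R 0.23856261051740207 ang 141.78463199778378
t9 lens [0.47607706 0.0046313 ] -10366.257390340077 R 0.2342565139868124 ang -166.12677870426012
[253.56260265 219.50237307]
[253.53435195 218.69079164]
top0 [(213, [252, 253]), (214, [252, 253, 254]), (215, [252, 253, 254]), (216, [252, 253, 254]), (217, [252, 253, 254]), (218, [253, 254, 255]), (219, [253, 254, 255]), (220, [253, 254, 255]), (221, [253, 254, 255]), (222, [253, 254, 255]), (223, [254, 255]), (224, [254, 255]), (225, [254, 255]), (226, [254, 255])]
t9 []
[251.48879846 214.67336629] 186 164
```

View pics/t9c.png

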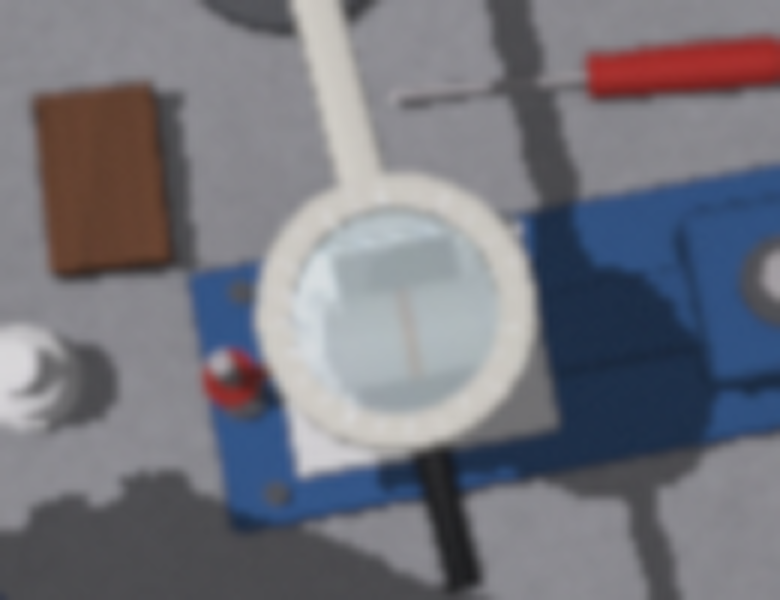

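The ring centre is at crop pixel (397,312) and the copper band at (409,333). By the calibration, the lens has to move about 4.8 mm further towards -y. The handle at the front of the ring is clear, so I'll go back and push a bit more.

apply_moves([
  [2,-4,0],
  [2,-8,0],
  [2,-12,0],
  [2,-16,0],
  [2,-20,0],
  [2,-24,0],
  [2,-28,0],
  [2,-32,0],
], roll=[0,0,0,0,0,0,0,0], gripper=[5,5,5,5,5,5,5,5])

```text
clock: 22.6
tool_pos: [0.3994, 0.0478, 0.3356]
eef_rot: [0.562, -0.43, -0.561, -0.429]
contact_force: [1.0, -0.2, -0.6]
opening: 0.569
```

apply_moves([
  [0,-3.5,0],
  [0,-6.9,0],
  [0,-6.9,0],
  [0,-6.9,-3],
  [0,-6.9,-6],
  [0,-6.9,-9],
  [0,-6.9,-10],
  [0,-6.9,-10],
], roll=[0,0,0,0,0,0,0,0], gripper=[5,5,5,5,5,5,4,3])

```text
clock: 23.27
tool_pos: [0.3981, -0.0186, 0.2335]
eef_rot: [-0.561, 0.431, 0.563, 0.428]
contact_force: [-0.5, -0.4, 0.1]
opening: 0.443
```

apply_moves([
  [0,0,0],
  [0,0,0],
  [0,0,0],
  [0.04,-0.15,0],
  [0.08,-0.3,0],
  [0.12,-0.45,0],
  [0.16,-0.6,0],
  [0.16,-0.6,0],
], roll=[0,0,0,0,0.5,1,1,1], gripper=[2.4,2.4,2.4,2.4,2.4,2.4,2.4,2.4])

```text
clock: 23.93
tool_pos: [0.402, -0.0231, 0.2355]
eef_rot: [0.566, -0.423, -0.566, -0.424]
contact_force: [0.0, 2.4, 0.4]
opening: 0.268
```

apply_moves([
  [0,0,0],
  [0,0,0],
  [0,0,0],
  [0,0,0],
  [0,0,2],
  [0,0,5],
  [0,0,8],
  [0,3,10],
], roll=[0,0,0,0,0,0,0,0], gripper=[2.4,3.5,4,4,4,4,4,4])

```text
clock: 24.6
tool_pos: [0.4017, 0.0019, 0.3368]
eef_rot: [0.565, -0.428, -0.563, -0.426]
contact_force: [0.8, -0.3, 0.1]
opening: 0.455
```

apply_moves([
  [0,4,0],
  [0,8,0],
  [0,12,0],
  [0,16,0],
  [0,20,0],
  [0,24,0],
  [0,28,0],
  [-2,32,0],
], roll=[0,0,0,0,0,0,0,0], gripper=[4,4,4,4,4,4,4,4])

```text
clock: 25.27
tool_pos: [0.3854, 0.3258, 0.3348]
eef_rot: [0.566, -0.424, -0.565, -0.425]
contact_force: [0.1, 0.7, -0.2]
opening: 0.45
```

```bash
cat > chk.py <<'E'
from lens import *
import sys
f=sys.argv[1]; s=snap('top',f); print(r.get_state()['tool_pos'])
for n in('t9',f):
    x,_=lens(n); s=load(n); im=s['image'].astype(int); m=(im[...,0]-im[...,2]); p=proj(s,[*x,.255])
    print(n,'lens',x,p)
    for v in range(212,228,2):
        row=(m[v,244:264]); wts=np.clip(row-np.median(row)-6,0,None); print(v,(round(float((wts*np.arange(244,264)).sum()/wts.sum()),1),int(wts.sum())) if wts.sum()>0 else None,end=' ')
    print()
E
python3 chk.py t10
```

```text
[0.37733471 0.33548589 0.33579303]
t9 lens [0.47607706 0.0046313 ] [251.48879846 214.67336629]
212 (252.7, 3) 214 (252.6, 8) 216 (253.1, 16) 218 (253.6, 16) 220 (254.0, 22) 222 (254.3, 17) 224 (254.7, 17) 226 (254.9, 7) 
t10 lens [0.47641823 0.00077119] [253.07741546 214.5274969 ]
212 (252.5, 2) 214 (252.9, 8) 216 (253.2, 17) 218 (253.6, 17) 220 (254.0, 24) 222 (254.3, 18) 224 (254.6, 16) 226 (254.9, 8)
```

apply_moves([
  [2.3,-3,-3],
  [2.3,-6,-6],
  [2.3,-8.5,-9],
  [2.3,-8.5,-12],
  [2.3,-8.5,-15],
  [2.3,-8.5,-18],
  [2.3,-8.5,-18],
  [2.3,-8.5,-18],
], roll=[6,6,6,6,6,6,6,6], gripper=[8,8,8,8,8,8,8,8])

```text
clock: 25.98
tool_pos: [0.4052, 0.2384, 0.1548]
eef_rot: [-0.587, 0.395, 0.588, 0.392]
contact_force: [-0.7, 0.3, 0.4]
opening: 0.908
```

apply_moves([
  [0,0,0],
  [0,0,0],
  [0,0,0],
  [0,0,0],
  [0,0,0],
  [0,0,0],
  [0,0,0],
  [0,0,0],
], roll=[0,0,0,0,0,0,0,0], gripper=[8,8,8,8,8,8,8,8])

```text
clock: 26.65
tool_pos: [0.406, 0.2392, 0.1555]
eef_rot: [0.588, -0.393, -0.588, -0.394]
contact_force: [-0.3, -0.8, 0.6]
opening: 0.904
```

Run:
```python
from h import *
w=snap('wrist','w11'); print(r.get_state()['tool_pos'],-w['R'].T@w['t'])
print(proj(w,[.462,.083,.11]),proj(w,[.462,.083,.175]))
im=w['image'].astype(int); red=(im[...,0]>60)&(im[...,1]<.45*im[...,0])&(im[...,2]<.45*im[...,0])
u,v=proj(w,[.462,.083,.11]).astype(int)
print(u-45,v-20)
for row in red[v-20:v+26,max(0,u-45):u+40]: print(''.join('#' if k else '.' for k in row))
```

```text
[0.40597224 0.23918216 0.15541203] [0.33187381 0.20916027 0.28755228]
[ 13.0839335  210.09023207] [-104.53366661  263.88435804]
-32 190
.....................................................
..........#########..................................
......################...............................
...######################............................
.##########################..........................
############################.........................
##############################.......................
###############################......................
################################.....................
#################################....................
##################################...................
##################################...................
###################################..................
####################################.................
#########.....######################.................
#######.........#####################................
####.............####################................
##................###################.........
[... 819 characters left out ...]
.....#########################......................
......#######################........................
.......#####################.........................
..........################...........................
.............###########.............................
.....................................................
.....................................................
.....................................................
.....................................................
.....................................................
.....................................................
.....................................................
.....................................................
```

apply_moves([
  [0,0,0],
  [0,0,0],
  [0,0,0],
  [0,0,0],
  [0,0,0],
  [0,0,0],
  [0,0,0],
  [0,0,0],
], roll=[-6,-12,-12,-12,-12,-12,-12,-12], gripper=[8,8,8,8,8,8,8,8])

```text
clock: 27.37
tool_pos: [0.4059, 0.2391, 0.1553]
eef_rot: [-0.543, 0.453, 0.543, 0.453]
contact_force: [-0.5, 0.8, 0.6]
opening: 0.91
```

Run:
```python
from h import *
w=snap('wrist','w12'); print(r.get_state()['tool_pos'],-w['R'].T@w['t'])
print(proj(w,[.462,.083,.11]),proj(w,[.462,.083,.175]))
im=w['image'].astype(int); red=(im[...,0]>60)&(im[...,1]<.45*im[...,0])&(im[...,2]<.45*im[...,0]); lit=red&(im[...,0]>175)
u,v=proj(w,[.462,.083,.11]).astype(int); a=max(0,u-40); print(a,v-22)
for row,l in zip(red[v-22:v+28,a:u+40],lit[v-22:v+28,a:u+40]): print(''.join('#' if j else 'o' if k else '.' for k,j in zip(row,l)))
```

```text
[0.40593143 0.23914446 0.15533075] [0.32708489 0.22539884 0.28744516]
[ 28.60074472 255.43687021] [-73.19495577 325.06185259]
0 233
....................................................................
....................................................................
....................................................................
....................................................................
..........................oooooooo..................................
.......................oooooooooooooo...............................
.....................ooooooooooooooooooo............................
...................oo#######oooooooooooooo..........................
.................###############oooooooooooo........................
...............o###################oooooooooo.......................
..............o#####################oooooooooo......................
.............o########################ooooooooo.....................
............o##########################ooooooooo....................
............#############################oooooooo...................
..
[... 1781 characters left out ...]
..........
....................................................................
....................................................................
....................................................................
....................................................................
....................................................................
....................................................................
....................................................................
....................................................................
....................................................................
....................................................................
```

apply_moves([
  [2.5,-2,0],
  [2.5,-2,0],
  [2.5,-2,0],
  [2.5,-2,0],
  [2.5,-2,0],
  [2.5,-2,0],
  [2.5,-2,0],
  [2.5,-2,0],
], roll=[0,0,0,0,0,0,0,0], gripper=[8,8,8,8,8,8,8,8])

```text
clock: 28.08
tool_pos: [0.4306, 0.2196, 0.1554]
eef_rot: [-0.543, 0.452, 0.543, 0.452]
contact_force: [0.0, -0.3, 0.4]
opening: 0.91
```

Run:
```python
from h import *
w=snap('wrist','w13'); print(r.get_state()['tool_pos'],-w['R'].T@w['t'])
print(proj(w,[.462,.083,.11]),proj(w,[.462,.083,.175]))
im=w['image'].astype(int); red=(im[...,0]>60)&(im[...,1]<.45*im[...,0])&(im[...,2]<.45*im[...,0]); lit=red&(im[...,0]>175)
u,v=proj(w,[.462,.083,.11]).astype(int); a=max(0,u-45); print(a,v-22)
for row,l in zip(red[v-22:v+26,a:u+30],lit[v-22:v+26,a:u+30]): print(''.join('#' if j else 'o' if k else '.' for k,j in zip(row,l)))
```

```text
[0.43064455 0.21949787 0.1553903 ] [0.35170968 0.20582629 0.28752271]
[ 55.36591797 228.95239207] [-38.93730643 289.68242514]
10 206
...........................................................................
...........................................................................
...........................................................................
...........................................................................
...........................................oooooooo........................
........................................oooooooooooooo.....................
......................................ooooooooooooooooo....................
....................................ooooooooooooooooooooo..................
.................................ooooooooooooooooooooooooooo...............
................................ooooooooooooooooooooooooooooo..............
...............................ooooooooooooooooooooooooooooooo.............
..............................ooooooooooooooooooooooooooooooooo............
.............................oooooooooooooooooooooooooo
[... 1980 characters left out ...]
................
.............................................oooooooooo....................
...........................................................................
...........................................................................
...........................................................................
...........................................................................
...........................................................................
...........................................................................
...........................................................................
...........................................................................
```

```bash
cat > sil.py <<'E'
from h import *
from scipy.optimize import minimize
K=8; t=np.linspace(0,2*np.pi,60,endpoint=False)
def hull(w,P,o):
    c=np.array(P)@w['R'].T+w['t']; q=np.stack([w['fx']*c[:,0]/c[:,2]+w['cx'],w['fy']*c[:,1]/c[:,2]+w['cy']],1)
    return cv2.convexHull(((q-o+.5)*K-.5).round().astype(np.int32))
def ren(w,box,p,yaw):
    x,y,zm,dx,wd,dz,L,rr=p; a=np.radians(yaw); SX=np.array([np.cos(a),np.sin(a),0]);SY=np.array([-np.sin(a),np.cos(a),0]); b=np.array([x,y,zm])
    m=np.zeros(((box[3]-box[1])*K,(box[2]-box[0])*K),np.uint8); o=np.array(box[:2])
    cyl=lambda r,z0,z1:[[x+r*np.cos(s),y+r*np.sin(s),z] for s in t for z in(z0,z1)]
    cv2.fillPoly(m,[hull(w,[b+SX*(dx+i*wd/2)-SY*l+[0,0,dz+k*.0015] for i in(-1,1) for l in(.008,L) for k in(-1,1)],o)],255)
    cv2.fillPoly(m,[hull(w,cyl(.013,zm-.0025,zm+.0025),o)],255)
    cv2.fillPoly(m,[hull(w,cyl(rr,zm+.0025,.175),o)],0)
    return cv2.resize(m,None,fx=1/K,fy=1/K,interpolation=cv2.INTER_AREA)/255.
def fit(f,box,zm,yaw,dx=0):
    w=load(f); im=w['image'].astype(float)[box[1]:box[3],box[0]:box[2]]
    T=((im[...,0]>60)&(im[...,1]<.45*im[...,0])&(im[...,2]<.45*im[...,0])).astype(float)
    g=lambda q: np.array([.462+q[0]*.01,.083+q[1]*.01,zm,dx,.007+q[2]*.003,q[3]*.003,.02+q[4]*.005,.005+q[5]*.002])
    e=lambda q: ((ren(w,box,g(q),yaw)-T)**2).sum()
    best=min((minimize(e,[0,0,0,s,0,0],method='Nelder-Mead',options=dict(maxiter=900,initial_simplex=np.vstack([[0,0,0,s,0,0]]+[np.array([0,0,0,s,0,0])+.3*v for v in np.eye(6)]))) for s in(-.3,.3)),key=lambda m:m.fun)
    return best.fun,(1e3*g(best.x)).round(2)
E
timeout 400 python3 - <<'E'
from sil import *
for zm in (.102,.106,.110,.114): print(zm,'w13',*fit('w13',(10,206,84,250),zm,10),'w5',*fit('w5',(238,250,285,284),zm,10),flush=True)
for yaw in (9,11): print('yaw',yaw,*fit('w13',(10,206,84,250),.108,yaw))
print('dx.5',*fit('w13',(10,206,84,250),.108,10,.0005))
E
```

```text
0.102 w13 16.07830834294502 [4.6573e+02 7.9120e+01 1.0200e+02 0.0000e+00 8.1100e+00 3.3000e-01
 2.2620e+01 5.1700e+00] w5 13.928965782391389 [466.26  83.01 102.     0.     6.96  -1.46  23.03   5.07]
0.106 w13 28.849703960015376 [ 4.6341e+02  8.1710e+01  1.0600e+02  0.0000e+00  7.8300e+00 -2.1000e-01
  2.2240e+01  5.1300e+00] w5 14.88958093041138 [463.68  82.69 106.     0.     7.6   -1.68  22.36   5.09]
0.11 w13 62.795048058439065 [ 4.6118e+02  8.4230e+01  1.1000e+02  0.0000e+00  8.0200e+00 -3.5000e-01
  2.1690e+01  5.0600e+00] w5 21.484875048058438 [461.05  82.48 110.     0.     7.2   -1.4   22.08   5.09]
0.114 w13 114.28670511341791 [459.08  86.62 114.     0.     6.31  -0.67  20.94   5.  ] w5 33.70063821607074 [458.4   82.23 114.     0.     7.22  -1.22  21.77   5.02]
yaw 9 44.81859284890427 [4.6225e+02 8.3010e+01 1.0800e+02 0.0000e+00 7.7400e+00 1.8000e-01
 2.1560e+01 5.0600e+00]
yaw 11 45.06909650134563 [462.28  82.94 108.     0.     7.59  -1.38  22.93   5.06]
dx.5 45.15729334871203 [462.28  83.01 108.     0.5    7.67  -1.39  23.03   5.03]
```

apply_moves([
  [-1,1,2],
  [-2,2,5],
  [-3,4,8],
  [-4,7,11],
  [-5,10,14],
  [-5,13,15],
  [-5,14,15],
  [-5,14,15],
], roll=[0,0,0,0,0,0,0,0], gripper=[8,8,8,8,8,8,8,8])

```text
clock: 28.8
tool_pos: [0.3801, 0.3627, 0.3062]
eef_rot: [-0.544, 0.45, 0.545, 0.453]
contact_force: [0.3, -0.8, 0.5]
opening: 0.905
```

```bash
python3 chk.py t14
python3 - <<'E'
from h import *
a=load('top0')['image'].astype(int);b=load('t14')['image'].astype(int)
d=(np.abs(a-b).max(2)>40).astype(np.uint8); n,_,st,_=cv2.connectedComponentsWithStats(cv2.dilate(d,np.ones((3,3)))); print([s.tolist() for s in st[1:] if s[4]>25])
s=r.get_state(); print(s['contact_force'],s['clock']); r.finish_job()
E
```

```text
[0.38043427 0.35951093 0.30496359]
t9 lens [0.47607706 0.0046313 ] [251.48879846 214.67336629]
212 (252.7, 3) 214 (252.6, 8) 216 (253.1, 16) 218 (253.6, 16) 220 (254.0, 22) 222 (254.3, 17) 224 (254.7, 17) 226 (254.9, 7) 
t14 lens [0.47632536 0.00083506] [253.05123111 214.5655691 ]
212 (252.5, 2) 214 (252.6, 8) 216 (253.2, 15) 218 (253.7, 17) 220 (254.0, 24) 222 (254.2, 17) 224 (254.6, 15) 226 (254.7, 7) 
[[81, 127, 276, 257, 24499], [315, 208, 36, 25, 461], [0, 213, 184, 118, 8434], [188, 218, 9, 8, 54], [275, 224, 31, 42, 575], [191, 227, 6, 6, 28], [0, 304, 12, 8, 71], [61, 306, 7, 7, 42], [0, 327, 30, 42, 954]]
[-0.35918672 -0.5958034   0.03388437] 28.85
the job is handed in; nothing more can be done
```

The job is handed in at 28.9 s of the 67 s allowed. The lift is raised and the lens is over the copper band. The pointer height is the least certain part.

- **Lift:** I wound the crank clockwise 630°, checked the height, then added 30°. That is 660° in all, about 18.3 mm of lift. My estimates of the height needed disagreed, from about 17 to 20 mm, with most between 17 and 18.7 mm. After the last turn, the closest wrist view put the pointer between 0.35 mm low and 0.3 mm high. Carrying the earlier wrist view forward puts it 0.6 to 0.9 mm low. I expect it level to within about 1 mm.
- **Magnifier:** I pushed the handle from both sides with the open fingers, looked, and corrected by about 4 mm. In the last top view the lens centre measured (0.476, 0.001) m, against about (0.476, -0.001) m for the band. That leaves about 1.5 mm of error, and the lens stayed there after release.
- **Rest of the bench:** the band's position under the glass is where a part still lying in its cradle should show it. I felt no unexpected contact, and at the end the arm was clear with near-zero force. My before/after picture comparison could not confirm that nothing else moved, because the arm and the changed shadows covered too much of it.

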